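# Open the annealing chest with its lever

### The job

Slide the wooden safety chock, standing on the bench, sideways out from under the lever until it is well clear of it (its upright peg is there to push against); do not lift or tip it. Then press the plate at the long end of the lever steadily down with the fingertips until it lies on the rubber stop, so that the short end raises the heavy lid of the chest, and finish while holding it pressed down there. Do not touch the lid, leave the lever in its fork, do not jerk the lid, and leave everything else on the bench where it is.

Things in the scene. Friction and masses are not known exactly. Their poses are not given: they have to be found in the camera images.
- fixture: Fixed chest, fork and stop, one body. Origin on the table below the lever's pivot; +y points to the chest, the lever's long arm along -y, z up. Chest with lid: 240 mm (x), y = 115 to 245 mm, 109 mm high, lid ribs to 117; lid hinge at y = 250 mm. Fork at the origin: foot 110 x 70 mm, 116 mm high, two open-topped notches holding the lever's pin (axis along x, 100 mm above the table).
- stop_top (a point): Centre of the rubber top of the fixed stop block (50 mm along fixture x, 34 mm along y), 46 mm above the table, 210 mm from the pivot along the fixture's -y, below the lever's plate.
- lever: Loose steel lever, bar 26 mm wide, 12 thick, lying by its pin in the fork. Origin at the pin; at rest its frame is parallel to the fixture's, but the bar slopes 15 degrees, long end up. Short arm 95 mm, raised round nose under the lid's lug; long arm 210 mm to the middle of a plate 46 mm wide, 60 long. The lid's weight holds the long end up: pressing the plate takes 4 to 10 N all the way down.
- lever_pad (a point): Middle of the upper face of the pressing plate at the lever's long end (plate 12 mm thick). At rest about 160 mm above the table, about 58 mm when the lever lies on the stop. Moves on an arc about the pin.
- chock: Loose wooden chock (0.35 kg) on the table under the long arm, between fork and stop: the lever cannot go down past it. Block 44 (its x) by 50 mm (its y), 100 high; a foot 50 wide, 22 thick runs from it along +x to x = 172 mm and carries a peg. Origin under the block's centre, on the table. Its +x points about along the fixture's +x, sideways out from under the lever.
- chock_peg (a point): Point on the axis of the chock's upright round peg (22 mm thick, from 22 to 105 mm above the table), 80 mm above the table, 120 mm along the chock's x from its origin. Free gap of about 95 mm between lever and peg.
- lid (a joint): Opening angle of the heavy steel lid (4 kg) in rad: 0 shut, about 0.27 with the lever on the stop. It falls shut by itself.
- lid_lug (a point): Underside of the lug on the lid's edge, over the lever's nose, where the lever pushes it up.
- flux_jar: Bystander: squat amber glass jar, 48 mm across, 60 mm high. Origin at the centre of its underside.
- bowl: Bystander: shallow steel bowl, 90 mm across, 40 mm high. Origin at the centre of its underside.
- ring_cone: Bystander: slim upright steel ring-sizing cone, 48 mm foot, 90 mm high. Origin at the centre of its underside.
- hammer: Bystander: hammer lying flat, 220 mm long. Origin at the middle of its length, on the table.
- driver: Bystander: screwdriver lying flat, 160 mm long. Origin at the middle of its length, on the table.
- firebrick: Bystander: flat terracotta brick, 60 x 110 x 30 mm. Origin at the centre of its underside.
- tin: Bystander: round low tin, 60 mm across, 50 mm high. Origin at the centre of its underside.

How it is judged:
By the outcome, as a careful person would: the job done as asked, in the order asked, and still so for the second after the job is handed in, while the arm keeps its last pose, push and grip.
It also fails if it takes over 48 s, if anything falls off the work surface, if the arm or the gripper's body presses on something with over 40 N, if the wrist force passes 120 N, or if a joint passes its speed limit or range.

### The arm

A 6-joint arm with a two-finger parallel gripper is mounted at the origin on the work surface. World frame = base frame: x ahead of the robot, y to its left, z up, the work surface at z = 0. Lengths are in m, angles in degrees, forces in N, time in s.
With the tool pointing down it reaches from about 0.35 to 0.875 m from the base axis. Payload 4.2 kg.
Tool frame: the origin (TCP) lies on the front face of the gripper's body, between the roots of the fingers; the fingertips stand 70 mm ahead of it and the grasp point (between the pads) lies 51 mm ahead of it (r.nose_length is the distance from the TCP to the fingertips, in m); z points along the fingers, y is the direction in which the jaws open and shut (so a half turn about z gives the same grasp; the last joint's range is limited). The gripper opens to 87 mm and grips with 3 to 60 N. Pads are 19 mm wide; open, the fingers measure 117 mm over their backs; the gripper's body (75 mm by 190 mm) begins 51 mm behind the grasp point.
Start: joints at [-55.141, 22.042, 0.453, 0, -68.411, -14.817], TCP at [0.214, -0.587, 0.292] pointing down, gripper open.
Joint ranges: [-179.83, 179.83], [-69.29, 118.12], [-61.27, 80.66], [-181.25, 117.63], [-171.15, -9.14], [-177.46, 177.46]. Speed limits (degrees/s): [159.86, 159.86, 180, 180, 180, 180].

### API

Orientations are given as a 3x3 rotation matrix whose columns are the frame's x, y, z axes.
In Python, from station import telemetry, capture, order, r gives the robot as it stands.
- The arm moves only by the tool drive_tool, never from a script. Its argument "series" is a list of rows, each a list of 4 numbers: the shift along the tool's x, y, z as a fraction of full scale, then the turn about the tool's z as a fraction of full scale. In form: [[dx, dy, dz, turn], ...]. A call has 1 to 10 rows; each row is the pose to reach, as a shift and turn from the pose commanded when the call began, along the tool's axes at that moment; what a row does not reach only later rows make up. Full scale, the value 1, is 0.12 m for a shift and 2 rad for a turn. A row lasts 1/8 s, in which the tool goes at most 62.5 mm and 10.7 degrees, less where a joint would pass 70% of its speed; a pose out of reach is approached as far as the arm can. A call with a number of a shift or a turn outside -1 to 1 is refused whole. A call with a gripper value outside its range is refused whole. "fingers" is the finger opening in mm, from 0 to 87, set as the call begins (left out, the last holds). The fingers move at their own pace and stop on an object; the grip force is fixed at half the most. Time passes only in rows, so rows that repeat a pose let the fingers close. It gives the time, the measured TCP pose, the force and the opening at its end, in the units of the state.
- telemetry.sense(): the state, without advancing time (a new reading comes with each control period).
- capture(name): name is "scene" or "top"; returns a dict with "color" (384x512x3 uint8, blue, green, red), "fx", "fy", "cx", "cy" (pixels), "eye" and "attitude" of the camera in the world. Camera axes: x right, y up, looking along -z (the intrinsics and any distortion apply to the point x, -y, -z); pixel columns grow to the right and rows downward; lengths in m; the calibration is good to about 2 mm. A picture is of the moment at which its call begins. There is no depth.
- order.finish_job(): hands the job in, once; it reports no verdict.
The state is a dict: "time_s": time; "joints": joint angles; "joint_velocities": joint speeds; "effort": joint torques, N m; "tcp_pos": TCP position; "ee_rot": TCP orientation; "wrist_force": force on the tool from outside, world axes, zero at the start; "moment": the same for the moment, N m; "gripper_width": opening from 0.0 (shut) to 1.0 (fully open).
Only numpy, scipy, OpenCV 4.12 (cv2) and the standard library are available. Lean on these libraries where they do the work, as an engineer would, in place of code of your own. Each camera call takes 0.05 s, during which the arm holds its last target. There are 200 camera calls.

## Working session

There is one attempt and no reset: what is moved stays moved. The work goes in short steps, Python scripts to look and compute and a tool call to move; the robot and the scene stay as the last step left them, time stands still between calls to the robot, and variables do not carry over. Pictures are saved under pics/ and viewed, about 8 in all and at most 12, crops included, and the job is handed in when it is done.

Besides the shell and the picture viewer there is one more tool, called after "Request:" in YAML: its name, and indented under it one key for each argument. drive_tool: Moves the arm, as the interface text tells. Shift numbers are shares of 0.12 m and turn numbers shares of 2 rad, none past 1 either way. Its arguments: {"type":"object","properties":{"series":{"type":"array","items":{"type":"array","items":{"type":"number","minimum":-1,"maximum":1}}},"fingers":{"type":"number"}},"required":["series"]}

```bash
mkdir -p pics
cat > h.py <<'E'
import numpy as np, cv2
from station import telemetry, capture, order, r
def ray(c,u,v):
    d=np.array([(u-c["cx"])/c["fx"],-(v-c["cy"])/c["fy"],-1.0])
    return np.array(c["eye"]),np.array(c["attitude"])@d
def onz(c,u,v,z):
    e,d=ray(c,u,v); return e+d*(z-e[2])/d[2]
def proj(c,p):
    q=np.array(c["attitude"]).T@(np.array(p)-np.array(c["eye"]))
    return c["cx"]+c["fx"]*q[0]/-q[2], c["cy"]-c["fy"]*q[1]/-q[2]
def tri(c1,p1,c2,p2):
    e1,d1=ray(c1,*p1);e2,d2=ray(c2,*p2)
    s=np.linalg.lstsq(np.c_[d1,-d2],e2-e1,rcond=None)[0]
    a,b=e1+s[0]*d1,e2+s[1]*d2
    return (a+b)/2,np.linalg.norm(a-b)
E
python3 - <<'E'
from h import *
for n in("top","scene"):
    c=capture(n); cv2.imwrite(f"pics/{n}0.png",cv2.resize(c["color"],(768,576),interpolation=cv2.INTER_CUBIC))
    print({k:(np.round(v,4).tolist()) for k,v in c.items() if k!="color"})
s=telemetry.sense();print(s)
E
```

```text
{'fx': 431.0313, 'fy': 431.0313, 'cx': 255.7131, 'cy': 198.1558, 'eye': [0.3405, 0.0987, 1.3254], 'attitude': [[-0.0265, 0.9816, -0.1891], [-0.9996, -0.0254, 0.0083], [0.0033, 0.1892, 0.9819]]}
{'fx': 431.0837, 'fy': 431.0837, 'cx': 259.9272, 'cy': 193.5523, 'eye': [1.2499, 0.2735, 0.8715], 'attitude': [[-0.2794, -0.6947, 0.6628], [0.9601, -0.1947, 0.2006], [-0.0103, 0.6924, 0.7214]]}
{'time_s': 0.1, 'joints': array([-5.51421373e+01,  2.20855680e+01,  3.88240955e-01, -2.40407863e-02,
       -6.84125075e+01, -1.48163339e+01]), 'joint_velocities': array([ 0.01266108, -0.10936858,  0.19413567,  0.1244081 ,  0.03821991,
       -0.00342041]), 'effort': array([-4.49196668e-04, -3.91689670e+01,  1.87934089e+01,  4.23196390e+00,
        1.34091094e-02, -8.40211987e-05]), 'tcp_pos': array([ 0.21406516, -0.58676922,  0.29128479]), 'ee_rot': array([[-9.39497451e-01, -3.42555015e-01, -7.75459799e-04],
       [-3.42555874e-01,  9.39495741e-01,  1.79598240e-03],
       [ 1.13318402e-04,  1.95295919e-03, -9.99998087e-01]]), 'wrist_force': array([-0.39104397,  1.03397225, -0.47439892]), 'moment': array([ 0.04239778,  0.04585366, -0.02831425]), 'gripper_width': 0.9993795549484}
```

View pics/top0.png

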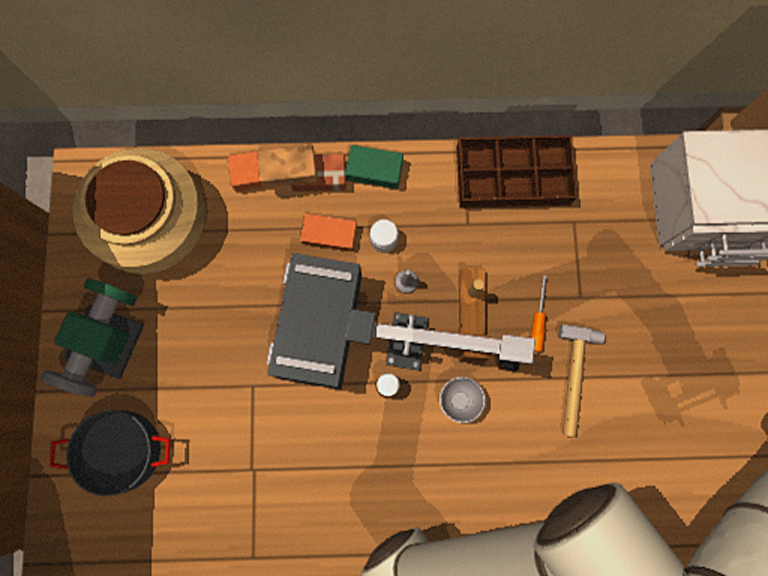

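View pics/scene0.png

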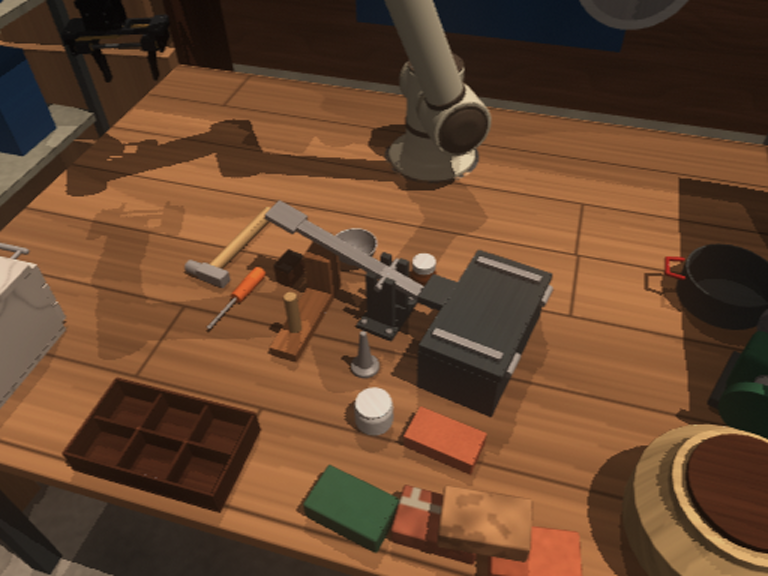

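The views show the chock's peg at top (478,284) / scene (290,297), and the lever plate at top (517,348) / scene (285,215). These are enlarged pixels; the originals are these divided by 1.5. The chest is to the left in the top view, and the tray sits above the chock.

Run:
```python
from h import *
t=capture("top");s=capture("scene")
S=1/1.5
def T(n,a,b):
    p,e=tri(t,np.array(a)*S,s,np.array(b)*S);print(n,p.round(4),round(e,4));return p
T("pegtop",(478,284),(290,297)); T("plate",(517,348),(285,215))
T("cone",(405,275),(364,337))
print("pegtop z",onz(t,478*S,284*S,.105),onz(s,290*S,297*S,.105))
print("plate z",onz(t,517*S,348*S,.16),onz(s,285*S,215*S,.16))
print("footend L/R z22",onz(t,460*S,266*S,.022),onz(t,485*S,266*S,.022))
print("tray corners",onz(t,460*S,206*S,.0),onz(t,575*S,205*S,0))
print("driver tip",onz(t,545*S,276*S,0))
print("lid rib ends",[onz(t,u*S,v*S,.117).round(3) for u,v in((295,269),(350,276),(278,361),(334,371))])
for n,c in(("t",t),("s",s)):
    im=c["color"]; 
    x0,y0,w,h=(230,165,150,100) if n=="t" else (110,120,150,130)
    cv2.imwrite(f"pics/{n}crop.png",cv2.resize(im[y0:y0+h,x0:x0+w],None,fx=4.6 if n=="s" else 5,fy=4.6 if n=="s" else 5,interpolation=cv2.INTER_CUBIC))
```

```text
pegtop [ 0.5982 -0.0956  0.098 ] 0.0
plate [ 0.4659 -0.1516  0.1541] 0.0007
cone [0.6262 0.0424 0.0724] 0.0041
pegtop z [ 0.5967601  -0.09451695  0.105     ] [ 0.6041293  -0.09223568  0.105     ]
plate z [ 0.46510967 -0.14997967  0.16      ] [ 0.47234787 -0.14844094  0.16      ]
footend L/R z22 [ 0.6532658  -0.07240421  0.022     ] [ 0.65193414 -0.12424319  0.022     ]
tray corners [ 0.7908384 -0.0817634  0.       ] [ 0.78681969 -0.329018    0.        ]
driver tip [ 0.63235849 -0.25298341  0.        ]
lid rib ends [array([0.633, 0.257, 0.117]), array([0.616, 0.152, 0.117]), array([0.457, 0.289, 0.117]), array([0.436, 0.185, 0.117])]
```

View pics/tcrop.png

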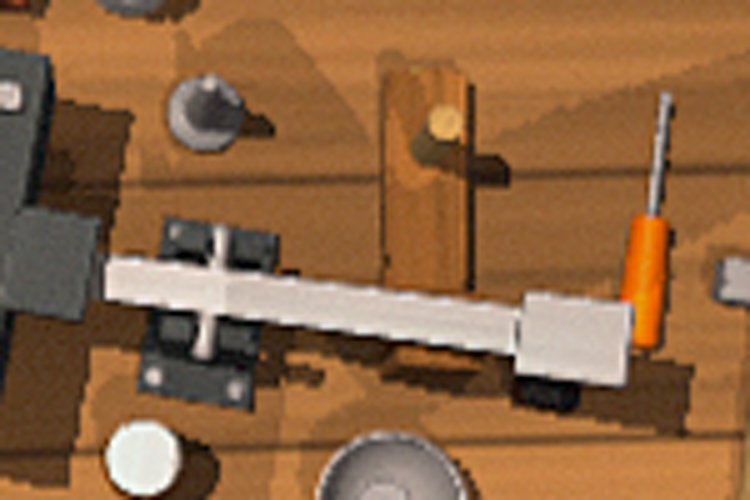

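View pics/scrop.png

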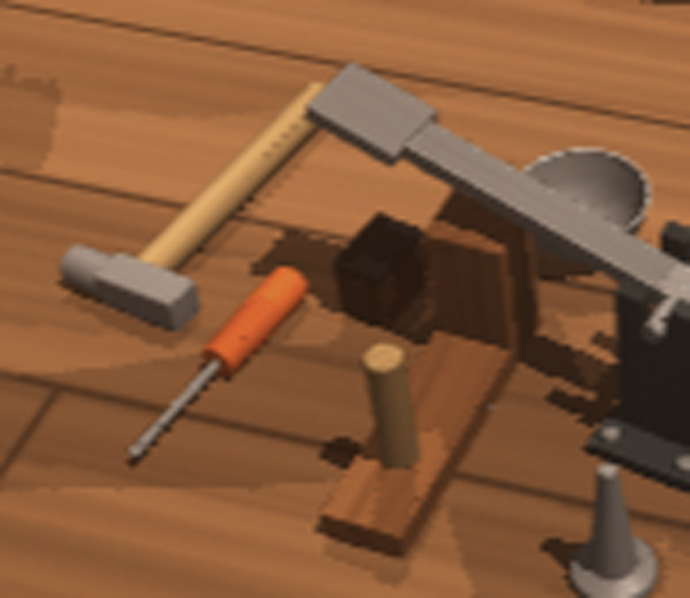

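Request:
drive_tool:
  series:
    - [-0.33,0.23,0,0.075]
    - [-0.67,0.47,0,0.15]
    - [-1,0.7,0,0.224]
    - [-1,0.7,0,0.224]
  fingers: 0

```text
time_s: 0.7
tcp_pos: [0.2995, -0.465, 0.2925]
ee_rot: [[-0.996, 0.094, 0.0], [0.094, 0.996, 0.0], [-0.0, 0.0, -1.0]]
wrist_force: [-0.1, -0.6, -0.1]
gripper_width: 0.631
```

Request:
drive_tool:
  series:
    - [-0.25,0.45,0,0]
    - [-0.5,0.9,0,0]

```text
time_s: 0.95
tcp_pos: [0.3687, -0.3652, 0.2921]
ee_rot: [[-0.995, 0.1, -0.0], [0.1, 0.995, -0.0], [0.0, -0.0, -1.0]]
wrist_force: [1.3, 0.2, -0.0]
gripper_width: 0.402
```

Request:
drive_tool:
  series:
    - [-0.25,0.45,0,0]
    - [-0.5,0.9,0,0]

```text
time_s: 1.2
tcp_pos: [0.4395, -0.263, 0.2924]
ee_rot: [[-0.995, 0.098, 0.0], [0.098, 0.995, -0.0], [-0.0, -0.0, -1.0]]
wrist_force: [0.8, -0.1, 0.1]
gripper_width: 0.175
```

Request:
drive_tool:
  series:
    - [-0.25,0.45,0,0]
    - [-0.5,0.9,0,0]
    - [-0.5,0.9,0,0]

```text
time_s: 1.58
tcp_pos: [0.5111, -0.16, 0.2919]
ee_rot: [[-0.996, 0.093, 0.0], [0.093, 0.996, -0.0], [-0.0, -0.0, -1.0]]
wrist_force: [0.2, -1.0, -0.9]
gripper_width: 0.004
```

Request:
drive_tool:
  series:
    - [-0.15,0.3,0,0]
    - [-0.31,0.58,0,0]
    - [-0.31,0.58,0,0]
    - [-0.31,0.58,0,0]

```text
time_s: 2.08
tcp_pos: [0.5524, -0.0978, 0.2919]
ee_rot: [[-0.995, 0.099, -0.001], [0.099, 0.995, -0.0], [0.001, -0.0, -1.0]]
wrist_force: [0.0, -0.1, 0.0]
gripper_width: 0.006
```

Request:
drive_tool:
  series:
    - [0,0.04,0.3,0]
    - [0,0.04,0.6,0]
    - [0,0.04,0.9,0]
    - [0,0.04,0.9,0]

```text
time_s: 2.58
tcp_pos: [0.5511, -0.0934, 0.1819]
ee_rot: [[-0.995, 0.1, -0.007], [0.1, 0.995, -0.0], [0.007, -0.001, -1.0]]
wrist_force: [0.6, -0.7, 1.5]
gripper_width: 0.009
```

Run:
```python
from h import *
s=capture("scene")
cv2.imwrite("pics/s2.png",cv2.resize(s["color"][100:260,90:290],None,fx=3.5,fy=3.5,interpolation=cv2.INTER_CUBIC))
```

```text
(no output)
```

View pics/s2.png

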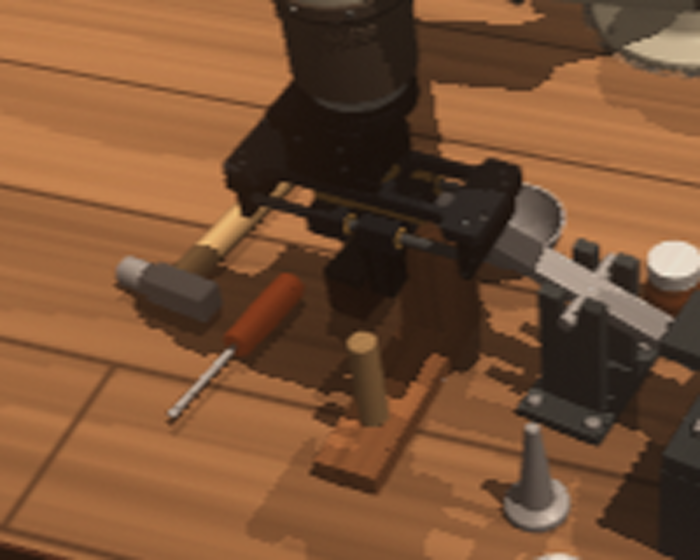

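The closed fingers hang just behind the peg (peg top at crop pixel (363,343)), clear of the lever. Next I lower the tool, then push slowly.

Request:
drive_tool:
  series:
    - [-0.05,0,0.16,0]
    - [-0.05,0,0.32,0]
    - [-0.05,0,0.46,0]
    - [-0.05,0,0.46,0]

```text
time_s: 3.12
tcp_pos: [0.5596, -0.093, 0.13]
ee_rot: [[-0.995, 0.098, 0.001], [0.098, 0.995, -0.0], [-0.001, -0.0, -1.0]]
wrist_force: [-0.2, 0.5, 0.1]
gripper_width: 0.0
```

Request:
drive_tool:
  series:
    - [-0.05,0,0,0]
    - [-0.1,0,0,0]
    - [-0.14,0,0,0]
    - [-0.18,0,0,0]
    - [-0.22,0,0,0]
    - [-0.26,0,0,0]
    - [-0.3,0,0,0]
    - [-0.34,0,0,0]
    - [-0.38,0,0,0]
    - [-0.42,0,0,0]

```text
time_s: 4.38
tcp_pos: [0.6099, -0.0975, 0.129]
ee_rot: [[-0.995, 0.098, 0.0], [0.098, 0.995, 0.0], [-0.0, 0.0, -1.0]]
wrist_force: [-2.7, -0.2, 1.1]
gripper_width: 0.007
```

Run:
```python
from h import *
s=capture("scene")
cv2.imwrite("pics/s3.png",cv2.resize(s["color"][100:260,90:290],None,fx=3.5,fy=3.5,interpolation=cv2.INTER_CUBIC))
```

```text
(no output)
```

View pics/s3.png

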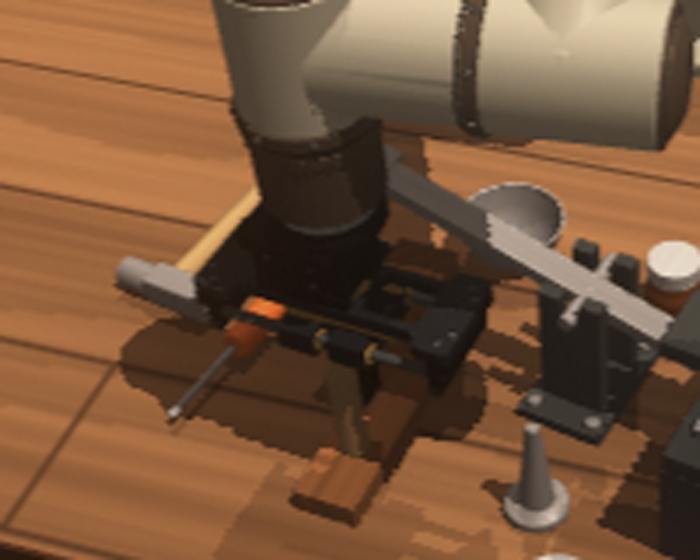

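The peg is against the fingers and the chock slides upright at about 2.7 N, having moved about 32 mm so far. I continue about 65 mm.

Request:
drive_tool:
  series:
    - [-0.06,0,0,0]
    - [-0.12,0,0,0]
    - [-0.18,0,0,0]
    - [-0.24,0,0,0]
    - [-0.3,0,0,0]
    - [-0.36,0,0,0]
    - [-0.42,0,0,0]
    - [-0.48,0,0,0]
    - [-0.52,0,0,0]
    - [-0.54,0,0,0]

```text
time_s: 5.68
tcp_pos: [0.6742, -0.1038, 0.129]
ee_rot: [[-0.995, 0.098, -0.0], [0.098, 0.995, 0.0], [0.0, -0.0, -1.0]]
wrist_force: [-2.0, -0.4, 0.1]
gripper_width: 0.004
```

Request:
drive_tool:
  series:
    - [0.05,0,0,0]
    - [0.1,0,0,0]
    - [0.15,0,0,0]
    - [0.15,0,-0.3,0]
    - [0.15,0,-0.6,0]
    - [0.15,0,-0.95,0]
    - [0.15,0,-0.95,0]

```text
time_s: 6.55
tcp_pos: [0.6576, -0.1021, 0.2481]
ee_rot: [[-0.995, 0.097, 0.01], [0.097, 0.995, -0.0], [-0.01, 0.001, -1.0]]
wrist_force: [0.4, -0.5, -0.0]
gripper_width: 0.005
```

Run:
```python
from h import *
for n in("top",):
    s=capture(n)
    cv2.imwrite("pics/t4.png",cv2.resize(s["color"][90:290,170:410],None,fx=3,fy=3,interpolation=cv2.INTER_CUBIC))
```

```text
(no output)
```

View pics/t4.png

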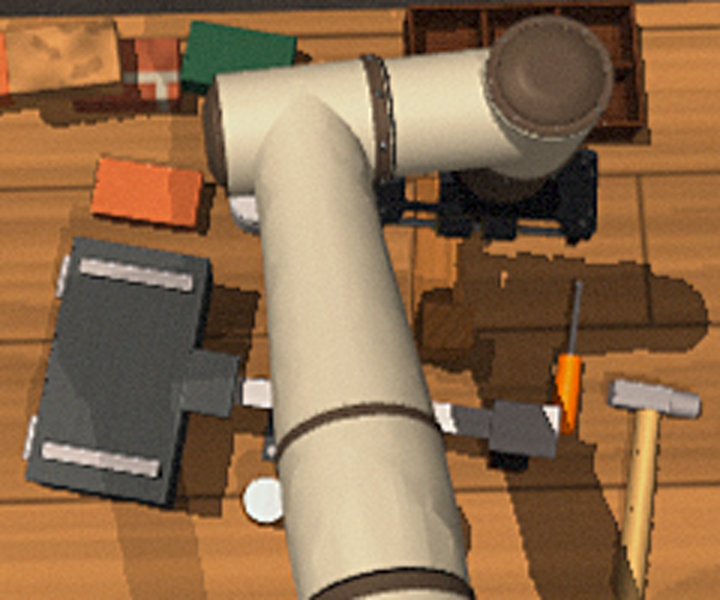

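The chock stands upright and clear: its block is at crop pixel (445,315), about 55 mm beyond the lever bar. Next I move over the plate.

Request:
drive_tool:
  series:
    - [0.1,0,-0.2,0]
    - [0.4,-0.15,-0.2,0]
    - [0.7,-0.25,-0.2,0]
    - [0.95,-0.35,-0.2,0]
    - [0.95,-0.35,-0.2,0]

```text
time_s: 7.22
tcp_pos: [0.536, -0.1331, 0.2663]
ee_rot: [[-0.995, 0.099, -0.002], [0.099, 0.995, 0.0], [0.002, 0.0, -1.0]]
wrist_force: [0.9, 0.6, -0.7]
gripper_width: 0.007
```

Request:
drive_tool:
  series:
    - [0.2,-0.08,0,0]
    - [0.4,-0.16,0,0]
    - [0.59,-0.24,0,0]
    - [0.59,-0.24,0,0]
    - [0.59,-0.24,0,0]

```text
time_s: 7.85
tcp_pos: [0.4661, -0.1542, 0.2668]
ee_rot: [[-0.995, 0.098, 0.0], [0.098, 0.995, -0.0], [-0.0, -0.0, -1.0]]
wrist_force: [0.7, -0.1, -0.2]
gripper_width: 0.005
```

Run:
```python
from h import *
s=capture("scene");print(telemetry.sense()["tcp_pos"])
p=telemetry.sense()["tcp_pos"]
print("tip px in crop",(np.array(proj(s,p-[0,0,.07]))-[130,90])*4)
cv2.imwrite("pics/s5.png",cv2.resize(s["color"][90:240,130:320],None,fx=4,fy=4,interpolation=cv2.INTER_CUBIC))
```

```text
[ 0.46622108 -0.15413733  0.26676409]
tip px in crop [228.00860939 160.74449881]
```

View pics/s5.png

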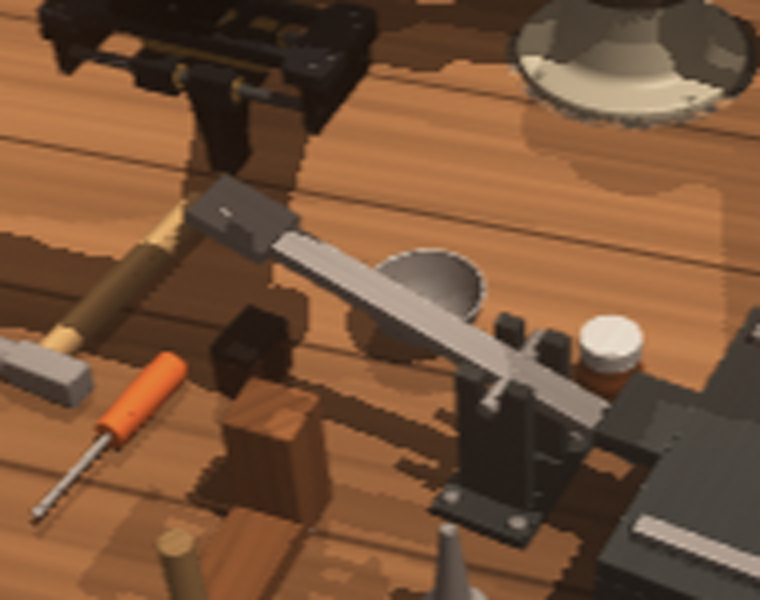

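Request:
drive_tool:
  series:
    - [0,0.03,0.06,0]
    - [0,0.03,0.12,0]
    - [0,0.03,0.16,0]
    - [0,0.03,0.19,0]
    - [0,0.03,0.22,0]
    - [0,0.03,0.25,0]
    - [0,0.03,0.28,0]
    - [0,0.03,0.31,0]
    - [0,0.03,0.34,0]
    - [0,0.03,0.36,0]

```text
time_s: 9.15
tcp_pos: [0.4659, -0.1516, 0.2255]
ee_rot: [[-0.995, 0.097, 0.001], [0.097, 0.995, -0.002], [-0.001, -0.002, -1.0]]
wrist_force: [-3.0, -2.3, 8.7]
gripper_width: 0.003
```

Request:
drive_tool:
  series:
    - [0,0,0.02,0]
    - [0,0,0.04,0]
    - [0,0,0.06,0]
    - [0,0,0.08,0]
    - [0,0,0.1,0]
    - [0,0,0.12,0]
    - [0,0,0.14,0]
    - [0,0,0.16,0]
    - [0,0,0.18,0]
    - [0,0,0.2,0]

```text
time_s: 10.4
tcp_pos: [0.4666, -0.1523, 0.2023]
ee_rot: [[-0.995, 0.096, 0.003], [0.096, 0.995, -0.004], [-0.003, -0.003, -1.0]]
wrist_force: [-2.0, -5.8, 11.0]
gripper_width: 0.009
```

Request:
drive_tool:
  series:
    - [0,-0.01,0.02,0]
    - [0,-0.02,0.04,0]
    - [0,-0.03,0.06,0]
    - [0,-0.035,0.08,0]
    - [0,-0.04,0.1,0]
    - [0,-0.04,0.12,0]
    - [0,-0.04,0.14,0]
    - [0,-0.04,0.16,0]
    - [0,-0.04,0.18,0]
    - [0,-0.04,0.2,0]

```text
time_s: 11.65
tcp_pos: [0.4663, -0.1559, 0.1778]
ee_rot: [[-0.995, 0.097, 0.003], [0.097, 0.995, -0.001], [-0.003, -0.001, -1.0]]
wrist_force: [-1.7, -0.1, 9.7]
gripper_width: 0.01
```

Request:
drive_tool:
  series:
    - [0,0,0.02,0]
    - [0,0,0.04,0]
    - [0,0,0.06,0]
    - [0,0,0.08,0]
    - [0,0,0.1,0]
    - [0,0,0.12,0]
    - [0,0,0.14,0]
    - [0,0,0.16,0]
    - [0,0,0.18,0]
    - [0,0,0.2,0]

```text
time_s: 12.9
tcp_pos: [0.4662, -0.1561, 0.1537]
ee_rot: [[-0.995, 0.097, 0.003], [0.097, 0.995, -0.001], [-0.003, -0.001, -1.0]]
wrist_force: [-2.4, -0.4, 9.7]
gripper_width: 0.007
```

Request:
drive_tool:
  series:
    - [0,0,0.02,0]
    - [0,0.005,0.04,0]
    - [0,0.01,0.06,0]
    - [0,0.01,0.08,0]
    - [0,0.015,0.1,0]
    - [0,0.015,0.115,0]
    - [0,0.02,0.13,0]
    - [0,0.02,0.145,0]
    - [0,0.02,0.16,0]

```text
time_s: 14.02
tcp_pos: [0.4668, -0.1538, 0.1349]
ee_rot: [[-0.995, 0.097, 0.003], [0.096, 0.995, -0.002], [-0.004, -0.001, -1.0]]
wrist_force: [-4.0, 0.1, 21.6]
gripper_width: 0.004
```

Request:
drive_tool:
  series:
    - [0,0,0.01,0]
    - [0,0,0.02,0]
    - [0,0,0.03,0]

```text
time_s: 14.4
tcp_pos: [0.4669, -0.1538, 0.1345]
ee_rot: [[-0.995, 0.095, 0.004], [0.095, 0.995, -0.003], [-0.004, -0.002, -1.0]]
wrist_force: [-10.3, 4.3, 41.0]
gripper_width: 0.008
```

Request:
drive_tool:
  series:
    - [0,0,-0.01,0]
    - [0,0,-0.02,0]
    - [0,0,-0.02,0]
    - [0,0,-0.02,0]

```text
time_s: 14.9
tcp_pos: [0.4668, -0.1538, 0.1349]
ee_rot: [[-0.995, 0.096, 0.004], [0.096, 0.995, -0.002], [-0.004, -0.001, -1.0]]
wrist_force: [-4.5, 0.8, 21.1]
gripper_width: 0.009
```

Run:
```python
from h import *
s=capture("scene")
cv2.imwrite("pics/s6.png",cv2.resize(s["color"][90:290,100:370],None,fx=2.9,fy=2.9,interpolation=cv2.INTER_CUBIC))
print(telemetry.sense()["wrist_force"])
```

```text
[-5.23735826 -0.27110176 21.28600244]
```

View pics/s6.png

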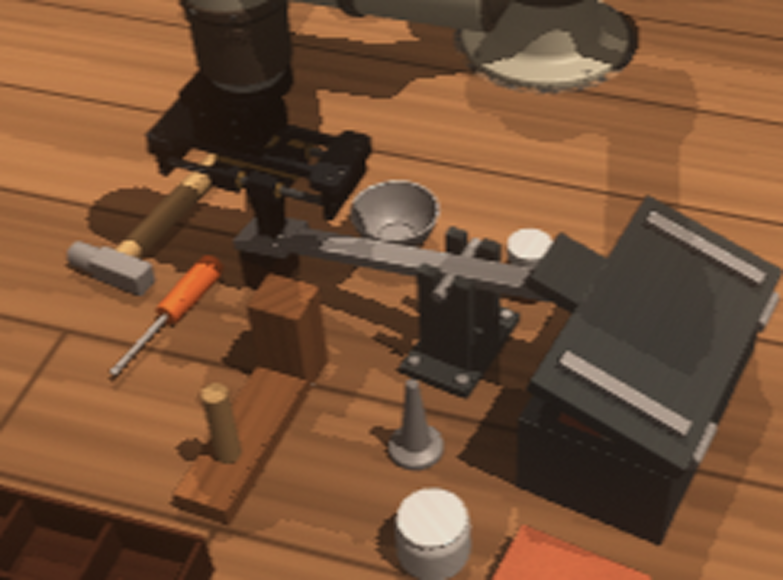

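The lid is open, with its near edge raised at about (610,460). The plate lies on the stop at (268,240), the lever is still in its fork, and the chock stands upright to one side. Holding takes 21 N where the lever alone needs about 10 N, so the stop is carrying load.

```bash
python3 -c "
from station import order,telemetry
print(order.finish_job()); s=telemetry.sense(); print(s['tcp_pos'],s['wrist_force'])"
```

```text
the job is handed in; nothing more can be done
None
the job is handed in; nothing more can be done
```

The chock is out from under the lever, the plate is pressed down on the stop, and I handed the job in at about 15 s with the arm still holding it there.

- **Chock:** I pushed its peg sideways by about 95 mm with closed fingers, at 2–3 N. In the picture it stayed upright, with its block about 55 mm clear of the lever bar.
- **Lever and lid:** I pressed the plate down at about 20 mm/s, following the arc, with about 10 N on the way. At the bottom, the tool stopped moving while the downward force rose to 41 N. I read that as the plate resting on the stop, and eased back to hold at 21 N.
- **Last picture:** The lid is raised, the lever is in its fork, and the other items in view look unmoved.

**Doubts:**
- The 41 N peak was on the fingertips; I saw no contact by the gripper's body.
- The fingertips stopped at about 65 mm, against the 61–62 mm I expected. I put that down to contact on the fingertips' edge and to calibration.
- I did not measure the lid angle, and the reading I asked for after handing in did not come back.

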